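# Find the full fastener carton by feel and slide it home into the stock rack

### The arm

A 7-joint arm with a two-finger parallel gripper is mounted at the origin on a cart in front of the work surface, level with it; the furniture and walls round the work are solid. World frame = base frame: x ahead of the robot, y to its left, z up, the work surface at z = 0. Lengths are in m, angles in rad, forces in N, time in s.
With the tool pointing down it reaches from about 0.425 to 0.8 m from the base axis. Payload 8.3 kg.
Tool frame: the origin (TCP) lies midway between the tips of the shut fingers; the grasp point (between the pads) lies 19 mm behind it (grip_depth is the distance from the TCP to the grasp point, in m); z points along the fingers, y is the direction in which the jaws open and shut (so a half turn about z gives the same grasp; the last joint's range is limited). The gripper opens to 85 mm and grips with 20 to 120 N. Pads are 22 mm wide; open, the fingers measure 114 mm over their backs; the gripper's body (76 mm by 85 mm) begins 54 mm behind the grasp point. The pads swing forward as they close: fully open they stand 13 mm farther back than shut.
Start: joints at [-1.249, 0.383, 0.016, 1.37, -0.006, 1.388, -0.046], TCP at [0.235, 0.579, 0.231] pointing down, gripper open.
Joint ranges: [-2.95, 2.95], [-0.25, 2.06], [-1.52, 1.56], [0.18, 2.33], [-1.44, 4.58], [0.02, 2.06], [-3.01, 3.01]. Speed limits (rad/s): [2.39, 2.39, 3.01, 3.01, 3.14, 3.14, 3.14].

### API

Orientations are given as a unit quaternion [x, y, z, w].
In Python, from plant import get_state, get_image, hand_in, grip_depth gives the robot as it stands. The module is installed in compiled form; this text tells all that it offers.
- The arm moves only by the tool drive_tool, never from a script. Its argument "series" is a list of rows, each an object with "linear": the shift along the tool's x, y, z in m, a list of three; "turn": the turn, a rotation vector about the tool's x, y, z in degrees, a list of three; "fingers": the closure, from 0 (fully open) to 1 (shut). A call has 1 to 12 rows; each row is the pose to reach, as a shift and turn from the pose measured when the call began, along the tool's axes at that moment; what a row does not reach only later rows make up. A row lasts 1/10 s, in which the tool goes at most 50 mm and 8.59 degrees, less where a joint would pass 70% of its speed; a pose out of reach is approached as far as the arm can. A call with a gripper value outside its range is refused whole. The fingers move at their own pace and stop on an object; the grip force is fixed at half the most. Time passes only in rows, so rows that repeat a pose let the fingers close. It gives the time, the measured TCP pose, the force and the opening at its end, in the units of the state.
- get_state(): the state, without advancing time (a new reading comes with each control period).
- get_image(name): name is "scene" or "top"; returns a dict with "image" (384x512x3 uint8, red, green, blue), "z_map" (384x512 float32, m along the optical axis (not along the pixel's ray), 0 where there is no reading), "K" (3x3 intrinsics, pixels), "k1" (the pictures are not rectified: a ray, as slopes to the right and down, at radius r is drawn at 1 + k1 r^2 times it, then the intrinsics apply), "xyz" and "rotation" of the camera in the world. Camera axes: x right, y down, z forward; pixel columns grow to the right and rows downward; lengths in m; the calibration is good to about 2 mm. A picture is of the moment at which its call begins.
- hand_in(): hands the job in, once; it reports no verdict.
The state is a dict: "t": time; "q": joint angles; "qd": joint speeds; "joint_torque": joint torques, N m; "tool_pos": TCP position; "tool_rot": TCP orientation; "ft_force": force on the tool from outside, world axes, zero at the start; "wrist_torque": the same for the moment, N m; "finger_gap": finger opening in m.
Only numpy, scipy, OpenCV 4.12 (cv2) and the standard library are available. Lean on these libraries where they do the work, as an engineer would, in place of code of your own. Each camera call takes 0.05 s, during which the arm holds its last target. There are 200 camera calls.

### The job

One of the three look-alike cartons standing on the bench is full and the other two are nearly empty: find the full one by lifting one end of a carton slightly to feel its weight, and slide it along the bench into the empty bay of the plywood rack, gently, until it rests against the back of the bay. The bottom flaps are only tucked in, so never lift a carton clear of the bench or tip it steeply, set the lifted end down softly without forcing it against the bench, and do not ram it into the rack. Leave the two light cartons and everything else on the bench where they are.

Things in the scene. Friction and masses are not known exactly. Their poses are not given: they have to be found in the camera images.
- carton_a: closed kraft carton, 120 mm long (its x), 50 wide (y), 44 high, stiff, alike with the other two; origin at the centre of its underside, z up. Stands nearest the robot at first, length about along world y. One of the three, not always the same, is full: 0.6 to 0.85 kg; the others 0.18 to 0.23 kg. Load at mid-length: one end lifted feels half the weight. Pinched, it does not swing in the fingers: tilt the wrist with it. Friction about 0.6
- carton_b: closed kraft carton, 120 mm long (its x), 50 wide (y), 44 high, stiff, alike with the other two; origin at the centre of its underside, z up. Stands in the middle at first, length about along world y. One of the three, not always the same, is full: 0.6 to 0.85 kg; the others 0.18 to 0.23 kg. Load at mid-length: one end lifted feels half the weight. Pinched, it does not swing in the fingers: tilt the wrist with it. Friction about 0.6
- carton_c: closed kraft carton, 120 mm long (its x), 50 wide (y), 44 high, stiff, alike with the other two; origin at the centre of its underside, z up. Stands farthest from the robot at first, length about along world y. One of the three, not always the same, is full: 0.6 to 0.85 kg; the others 0.18 to 0.23 kg. Load at mid-length: one end lifted feels half the weight. Pinched, it does not swing in the fingers: tilt the wrist with it. Friction about 0.6
- carton_a_end1 (a point): middle of the lower edge at the +x end of carton_a, at bench height when it stands flat
- carton_a_end2 (a point): middle of the lower edge at the -x end of carton_a, at bench height when it stands flat
- carton_b_end1 (a point): middle of the lower edge at the +x end of carton_b, at bench height when it stands flat
- carton_b_end2 (a point): middle of the lower edge at the -x end of carton_b, at bench height when it stands flat
- carton_c_end1 (a point): middle of the lower edge at the +x end of carton_c, at bench height when it stands flat
- carton_c_end2 (a point): middle of the lower edge at the -x end of carton_c, at bench height when it stands flat
- rack: plywood rack fixed on the bench at the left, 148 mm wide (its y), 124 deep (its x), 60 high; two bays side by side, open to its -x side (the robot's right), the bench as floor; the one nearer the robot (+y) holds a carton (fixed), the other is empty. Origin on the bench, mid-width of the empty bay, halfway along its 112 mm depth; x points into the bay, z up. A carton that is home sticks out 8 mm
- bay_mouth (a point): on the bench, in the middle of the empty bay's mouth, level with the front edges of the dividers (56 mm before the rack's origin). The bay is 56 mm wide and 51 mm high inside; its 12 mm thick dividers have rounded front edges; the 9 mm roof starts 14 mm behind them
- bay_mid (a point): on the bench, where the carton's origin lies when it is home against the back: on the bay's centre line, 4 mm before the rack's origin
- bay_back (a point): on the bench, at the foot of the bay's back board, on its centre line (56 mm behind the rack's origin)
- bench: the workbench, its flat top at z = 0
- sanding_block: bystander: two-tone brown sanding block, 64 x 112 x 36 mm; origin at the centre of its underside
- offcut_short: bystander: wood offcut 60 x 90 x 22 mm; origin at the centre of its underside
- try_square: bystander: try square with wooden stock and steel blade, 184 x 115 x 17 mm; origin at the centre of its outline, on the bench
- bit_box: bystander: small white carton, 45 x 125 x 42 mm; origin at the centre of its underside

How it is judged:
By the outcome, as a careful person would: the job done as asked, in the order asked, and still so for the second after the job is handed in, with the robot touching nothing.
It also fails if it takes over 72 s, if anything falls off the work surface, if the arm or the gripper's body presses on something with over 40 N, if the wrist force passes 120 N, or if a joint passes its speed limit or range.

## Working session

There is one attempt and no reset: what is moved stays moved. The work goes in short steps, Python scripts to look and compute and a tool call to move; the robot and the scene stay as the last step left them, time stands still between calls to the robot, and variables do not carry over. Pictures are saved under pics/ and viewed, about 8 in all and at most 12, crops included, and the job is handed in when it is done.

Besides the shell and the picture viewer there is one more tool, called after "Request:" as name(argument=value, ...) on one line, values as JSON. drive_tool: Moves the arm, as the interface text tells. Its arguments: {"type":"object","properties":{"series":{"type":"array","items":{"type":"object","properties":{"linear":{"type":"array","items":{"type":"number"}},"turn":{"type":"array","items":{"type":"number"}},"fingers":{"type":"number"}}}}},"required":["series"]}

```bash
mkdir -p pics; cat > h.py <<'E'
import numpy as np, cv2
from plant import *
def snap(n,f=None):
    d=get_image(n); np.savez(f'{n}.npz',**d)
    if f: cv2.imwrite(f'pics/{f}.png',d['image'][:,:,::-1])
    return d
def points(d):
    "world xyz for every pixel, from z_map"
    h,w=d['z_map'].shape; u,v=np.meshgrid(np.arange(w),np.arange(h))
    p=np.stack([u,v],-1).reshape(-1,1,2).astype(np.float64)
    s=cv2.undistortPoints(p,d['K'],np.array([float(d['k1']),0,0,0])).reshape(h,w,2)
    r=np.concatenate([s,np.ones((h,w,1))],-1)*d['z_map'][...,None]
    return r@np.array(d['rotation']).T+d['xyz'] if np.array(d['rotation']).shape==(3,3) else None
E
python3 - <<'E'
from h import *
for n in('top','scene'):
    d=snap(n,n+'0'); print(n,d['K'],d['k1'],d['xyz'],d['rotation'])
print(get_state(),grip_depth)
E
```

```text
top [[356.35668246   0.         257.05072976]
 [  0.         356.35668246 187.60982579]
 [  0.           0.           1.        ]] 0.027258008894207552 [0.26502912 0.00403057 1.11609807] [ 0.70509307 -0.70272219  0.068594   -0.06572792]
scene [[357.81284407   0.         260.14106949]
 [  0.         357.81284407 194.91383065]
 [  0.           0.           1.        ]] -0.07714064714318639 [ 0.13441839 -0.74226531  0.58578188] [ 0.90395485 -0.23209386  0.09787625 -0.34556954]
{'t': 0.1, 'q': array([-1.24887216,  0.38416244,  0.01636   ,  1.37101272, -0.00625338,
        1.38816937, -0.04650705]), 'qd': array([-4.48507730e-04, -3.68991624e-03, -1.01886270e-03, -9.31790774e-04,
        3.57037516e-04, -1.95014949e-03,  6.77277832e-06]), 'joint_torque': array([ 2.46255731e-03, -6.29128432e+01,  8.47342126e-01, -3.72762251e+01,
        1.69179338e-02,  1.03606033e-02,  3.72242823e-06]), 'tool_pos': array([0.2344332 , 0.57890657, 0.23038999]), 'tool_rot': array([ 1.91188161e-01,  9.81553036e-01, -8.40719834e-04, -1.31714251e-04]), 'ft_force': array([0.86409658, 0.31603642, 0.41186168]), 'wrist_torque': array([ 0.00462901, -0.03644157, -0.04221207]), 'finger_gap': 0.08552371663744937} 0.0187
```

View pics/top0.png

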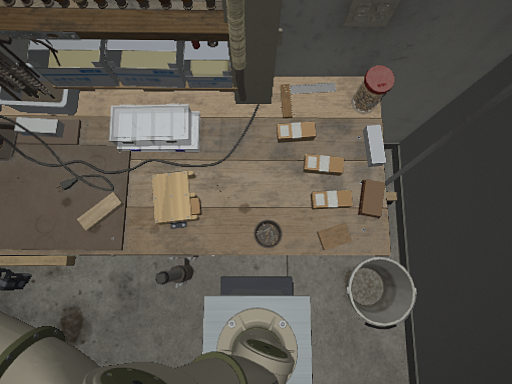

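View pics/scene0.png

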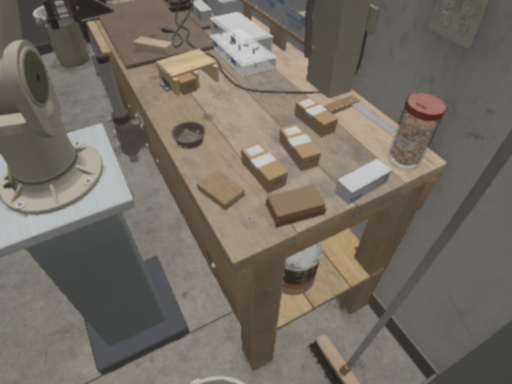

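The top view shows cartons a (332,199), b (323,164) and c (296,131), with the rack at (172,197). Its mouth faces right, with the fixed carton protruding at (195,206).

```bash
cat >> h.py <<'E'
from scipy.spatial.transform import Rotation as R
def points(d):
    h,w=d['z_map'].shape; u,v=np.meshgrid(np.arange(w),np.arange(h))
    p=np.stack([u,v],-1).reshape(-1,1,2).astype(np.float64)
    s=cv2.undistortPoints(p,np.array(d['K'],float),np.array([float(d['k1']),0,0,0])).reshape(h,w,2)
    r=np.concatenate([s,np.ones((h,w,1))],-1)*d['z_map'][...,None]
    return R.from_quat(d['rotation']).apply(r.reshape(-1,3)).reshape(h,w,3)+d['xyz']
def boxes(P,lo,hi,reg,minn=30):
    x0,x1,y0,y1=reg
    m=((P[...,2]>lo)&(P[...,2]<hi)&(P[...,0]>x0)&(P[...,0]<x1)&(P[...,1]>y0)&(P[...,1]<y1)).astype(np.uint8)
    n,l=cv2.connectedComponents(m)
    for i in range(1,n):
        q=P[l==i]
        if len(q)<minn: continue
        r=cv2.minAreaRect((q[:,:2]*1000).astype(np.float32))
        yield q,r
E
python3 - <<'E'
from h import *
for n in('top','scene'):
    P=points(np.load(n+'.npz'))
    b=P[(abs(P[...,2])<.012)&(P[...,0]>.5)&(P[...,0]<.75)&(P[...,1]>-.3)&(P[...,1]<.3)]
    print(n,'bench',np.median(b[:,2]), b[:,2].std())
    for lo,hi in((.032,.052),(.053,.072)):
      for q,r in boxes(P,lo,hi,(.4,.9,-.45,.45)):
        print(lo,len(q),'z%.4f'%np.median(q[:,2]),np.round(r[0],1),np.round(r[1],1),round(r[2],1),'c',np.round(q.mean(0)[:2]*1000,1))
im=cv2.imread('pics/top0.png')
a=cv2.resize(im[165:235,140:210],None,fx=8,fy=8,interpolation=cv2.INTER_CUBIC)
cv2.imwrite('pics/rack.png',a)
E
```

```text
top bench 0.001050664457645678 0.0025914848097320854
0.032 301 z0.0418 [ 868.1 -211.2] [  8.5 307.6] 0.2 c [ 868.5 -213.7]
0.032 73 z0.0426 [ 746.2 -333.6] [75.8 24.9] 53.1 c [ 742.2 -331.8]
0.032 68 z0.0419 [763.5  -5.6] [ 4.4 77.5] 0.4 c [763.2  -6.4]
0.032 631 z0.0396 [654.4 313.7] [129.5 252.7] 1.4 c [628.4 261.6]
0.032 616 z0.0447 [ 658.4 -123.1] [ 53.7 119.4] 3.2 c [ 656.2 -123.1]
0.032 592 z0.0427 [ 613.3 -372.1] [126.   46.8] 4.9 c [ 612.3 -371. ]
0.032 640 z0.0449 [ 549.8 -208.2] [120.4  51.3] 84.1 c [ 548.3 -207.6]
0.032 561 z0.0352 [ 447.3 -355.9] [ 59.6 101.7] 79.5 c [ 448.2 -355.6]
0.032 660 z0.0448 [ 438.7 -228.8] [ 50.4 119.6] 3.2 c [ 438.2 -228.4]
0.032 192 z0.0457 [426.8 440.9] [45.2 46.5] 39.9 c [426.6 433.8]
0.032 151 z0.0451 [427.2 189.3] [53.2 29.7] 4.4 c [423.2 189.1]
0.053 369 z0.0631 [ 869.1 -254.7] [  7.1 390.5] 0.4 c [ 868.9 -243.9]
0.053 66 z0.0627 [ 745.9 -328.5] [67.2 19.1] 48.1 c [ 743.3 -327. ]
0.053 72 z0.0615 [763.5  -6.9] [ 4.7 79.5] 0.6 c [763.4  -7.5]
0.053 166 z0.0625 [616.2 289.5] [ 90.6 226.8] 28.6 c [622.  279.7]
0.053 1363 z0.0609 [458.5 259.5
[... 682 characters left out ...]
 869.4 -398.9]
0.032 243 z0.0420 [ 750.9 -363.8] [43.1 82.9] 33.8 c [ 743.7 -367.6]
0.032 964 z0.0438 [ 439.7 -228.8] [ 51.4 123.9] 2.8 c [ 437.  -235.2]
0.032 931 z0.0410 [ 613.9 -373.6] [127.4  47.7] 4.6 c [ 608.3 -376.2]
0.032 1004 z0.0341 [ 447.  -357.3] [ 60.1 104.7] 79.5 c [ 447.6 -357.8]
0.053 86 z0.0612 [810.  328.1] [ 16.2 104.6] 2.4 c [806.2 320.7]
0.053 334 z0.0627 [616.9 301.3] [100.9 250.4] 27.2 c [634.5 261.8]
0.053 673 z0.0589 [455.3 257.3] [121.2 110.6] 7.2 c [456.1 250.5]
0.053 644 z0.0626 [834.6 -69.1] [100.2 316.5] 29.4 c [830.2 -79.3]
0.053 288 z0.0630 [ 869.2 -396.9] [105.8   6.4] 89.0 c [ 869.4 -398.4]
0.053 245 z0.0626 [ 750.7 -362.1] [43.2 81.8] 32.0 c [ 743.7 -367. ]
```

View pics/rack.png

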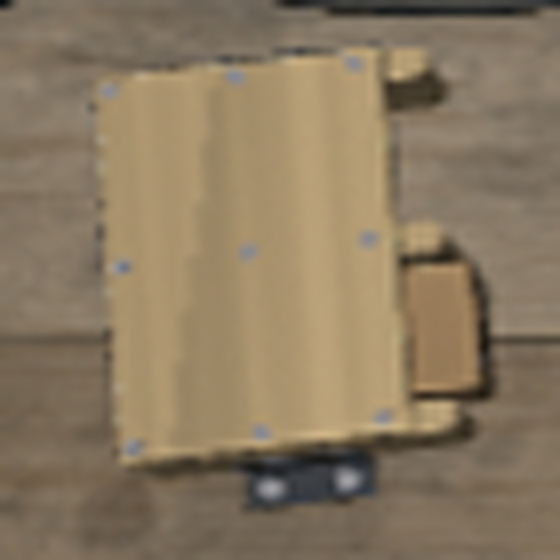

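The crop shows the roof with the empty upper bay's mouth between the divider fronts at crop rows 65 and 238. The fixed carton is in the lower bay.

```bash
cat >> h.py <<'E'
def pose(yaw,roll=0):
    "tool pointing down, tool y at world azimuth yaw (deg); roll = extra turn about tool y"
    c,s=np.cos(np.radians(yaw)),np.sin(np.radians(yaw))
    y=np.array([c,s,0]);z=np.array([0,0,-1.]);x=np.cross(y,z)
    return R.from_matrix(np.stack([x,y,z],1))*R.from_euler('y',roll,degrees=True)
def rel(p,r):
    s=get_state();r0=R.from_quat(s['tool_rot'])
    print('linear',np.round(r0.inv().apply(np.array(p)-s['tool_pos']),4),'turn',np.round((r0.inv()*r).as_rotvec(degrees=True),2))
def st():
    s=get_state();m=R.from_quat(s['tool_rot']).as_matrix()
    print('t%.2f'%s['t'],'p',np.round(s['tool_pos'],4),'yaw %.2f'%np.degrees(np.arctan2(m[1,1],m[0,1])),'z',np.round(m[:,2],3),'F',np.round(s['ft_force'],2),'M',np.round(s['wrist_torque'],2),'gap %.4f'%s['finger_gap'])
def feel(n=8):
    L=[]
    for i in range(n):
        get_image('top');s=get_state();L.append(np.r_[s['ft_force'],s['wrist_torque']])
    print('F,M',np.round(np.mean(L,0),3),'sd',np.round(np.std(L,0),2))
E
python3 - <<'E'
from h import *
for n in('top','scene'):
    P=points(np.load(n+'.npz'))
    for q,r in boxes(P,.053,.067,(.33,.57,.17,.36),200):
        print(n,len(q),'z%.4f'%np.median(q[:,2]),np.round(r[0],1),np.round(r[1],1),round(r[2],1)); print(np.round(cv2.boxPoints(r),1))
    # free edge pixels: roof front edge and side edges, line fits
        for k,name in((1,'front(-y) edge'),(0,'far(+x) edge')):
            o=1-k; b=np.arange(q[:,o].min()+.01,q[:,o].max()-.01,.004)
            e=[]
            for t in b:
                w=q[abs(q[:,o]-t)<.003]
                if len(w): e.append([t,w[:,k].min() if k==1 else w[:,k].max()])
            e=np.array(e);c=np.polyfit(e[:,0],e[:,1],1);print(name,np.degrees(np.arctan(c[0])))
# rack front bits, dividers and pixels
d=np.load('top.npz');P=points(d)
for u,v in((192,172.5),(194,195),(195,218)):
    print(np.round(P[int(v)-1:int(v)+2,u-2:u+5,:],3)[1].tolist())
rel((.44,-.277,.15),pose(3.2)); rel((.52,.2,.23),pose(36)); feel(6); st()
E
```

```text
top 1777 z0.0610 [442.  255.1] [148.3 115.6] 6.0
[[362.2 304.8]
 [374.4 189.8]
 [521.8 205.4]
 [509.6 320.4]]
front(-y) edge 6.813582790941774
far(+x) edge -5.786842379894957
scene 893 z0.0588 [440.9 255.4] [149.7 111.2] 7.0
[[359.9 301.5]
 [373.4 191.1]
 [522.  209.3]
 [508.5 319.7]]
front(-y) edge 7.315706849906204
far(+x) edge 0.03886866833413905
[[0.518, 0.205, 0.053], [0.518, 0.202, 0.053], [0.518, 0.2, 0.051], [0.531, 0.206, -0.004], [0.53, 0.202, 0.0], [0.53, 0.199, -0.001], [0.53, 0.196, -0.001]]
[[0.446, 0.197, 0.053], [0.447, 0.194, 0.05], [0.446, 0.19, 0.053], [0.449, 0.19, 0.037], [0.449, 0.187, 0.037], [0.455, 0.19, 0.0], [0.456, 0.187, -0.001]]
[[0.377, 0.191, 0.05], [0.377, 0.188, 0.051], [0.377, 0.185, 0.051], [0.378, 0.184, 0.042], [0.379, 0.183, 0.03], [0.38, 0.182, 0.018], [0.382, 0.181, 0.002]]
linear [-0.5118 -0.716   0.0816] turn [-8.000e-02  6.000e-02  6.476e+01]
linear [-0.4069 -0.244   0.0008] turn [-9.000e-02  3.000e-02  3.196e+01]
F,M [ 0.206 -0.38  -0.159  0.005 -0.011  0.008] sd [0.23 0.5  0.31 0.02 0.02 0.03]
t0.40 p [0.2345 0.5792 0.2311] yaw 67.96 z [-0. -0. -1.] F [-0.08  0.14 -0.52] M [ 0.04 -0.01 -0.03] gap 0.0852
```

Request:
drive_tool(series=[{"linear":[-0.407,-0.244,0.0],"turn":[0,0,32]},{"linear":[-0.407,-0.244,0.0],"turn":[0,0,32]},{"linear":[-0.407,-0.244,0.0],"turn":[0,0,32]},{"linear":[-0.407,-0.244,0.0],"turn":[0,0,32]},{"linear":[-0.407,-0.244,0.0],"turn":[0,0,32]},{"linear":[-0.407,-0.244,0.0],"turn":[0,0,32]},{"linear":[-0.407,-0.244,0.0],"turn":[0,0,32]},{"linear":[-0.407,-0.244,0.0],"turn":[0,0,32]},{"linear":[-0.407,-0.244,0.0],"turn":[0,0,32]},{"linear":[-0.5118,-0.716,0.0816],"turn":[0,0,65]},{"linear":[-0.5118,-0.716,0.0816],"turn":[0,0,65]},{"linear":[-0.5118,-0.716,0.0816],"turn":[0,0,65]}])

```text
validation failed for argument at $.se...
```

```bash
python3 - <<'E'
from h import *
st(); rel((.442,-.276,.12),pose(3.2))
E
```

```text
t0.40 p [0.2345 0.5792 0.2311] yaw 67.96 z [-0. -0. -1.] F [-0.08  0.14 -0.52] M [ 0.04 -0.01 -0.03] gap 0.0852
linear [-0.5133 -0.7148  0.1114] turn [-2.000e-02  1.000e-02  6.476e+01]
```

Request:
drive_tool(series=[{"linear":[-0.407,-0.244,0.0],"turn":[0,0,32],"fingers":0.0},{"linear":[-0.407,-0.244,0.0],"turn":[0,0,32],"fingers":0.0},{"linear":[-0.407,-0.244,0.0],"turn":[0,0,32],"fingers":0.0},{"linear":[-0.407,-0.244,0.0],"turn":[0,0,32],"fingers":0.0},{"linear":[-0.407,-0.244,0.0],"turn":[0,0,32],"fingers":0.0},{"linear":[-0.407,-0.244,0.0],"turn":[0,0,32],"fingers":0.0},{"linear":[-0.407,-0.244,0.0],"turn":[0,0,32],"fingers":0.0},{"linear":[-0.407,-0.244,0.0],"turn":[0,0,32],"fingers":0.0},{"linear":[-0.407,-0.244,0.0],"turn":[0,0,32],"fingers":0.0},{"linear":[-0.513,-0.715,0.11],"turn":[0,0,64.8],"fingers":0.0},{"linear":[-0.513,-0.715,0.11],"turn":[0,0,64.8],"fingers":0.0},{"linear":[-0.513,-0.715,0.11],"turn":[0,0,64.8],"fingers":0.0}])

```text
t: 1.6
tool_pos: [0.4864, 0.0726, 0.1987]
tool_rot: [0.644, 0.765, 0.0, 0.0]
ft_force: [-0.1, 0.3, 0.8]
finger_gap: 0.0858
```

```bash
python3 - <<'E'
from h import *
st(); rel((.439,-.276,.12),pose(3.2))
E
```

```text
t1.60 p [0.4864 0.0726 0.1987] yaw 9.80 z [ 0. -0. -1.] F [-0.09  0.28  0.79] M [ 0.02 -0.06  0.03] gap 0.0858
linear [-0.3354 -0.1061  0.0787] turn [0.01 0.01 6.6 ]
```

Request:
drive_tool(series=[{"linear":[-0.336,-0.104,0.079],"turn":[0,0,6.7],"fingers":0.0},{"linear":[-0.336,-0.104,0.079],"turn":[0,0,6.7],"fingers":0.0},{"linear":[-0.336,-0.104,0.079],"turn":[0,0,6.7],"fingers":0.0},{"linear":[-0.336,-0.104,0.079],"turn":[0,0,6.7],"fingers":0.0},{"linear":[-0.336,-0.104,0.079],"turn":[0,0,6.7],"fingers":0.0},{"linear":[-0.336,-0.104,0.079],"turn":[0,0,6.7],"fingers":0.0},{"linear":[-0.336,-0.104,0.079],"turn":[0,0,6.7],"fingers":0.0},{"linear":[-0.336,-0.104,0.079],"turn":[0,0,6.7],"fingers":0.0},{"linear":[-0.336,-0.104,0.079],"turn":[0,0,6.7],"fingers":0.0},{"linear":[-0.336,-0.104,0.079],"turn":[0,0,6.7],"fingers":0.0}])

```text
t: 2.6
tool_pos: [0.4413, -0.2757, 0.1197]
tool_rot: [0.688, 0.726, 0.0, -0.0]
ft_force: [-0.6, -0.1, 0.3]
finger_gap: 0.0852
```

```bash
python3 - <<'E'
from h import *
st(); rel((.4415,-.277,.007),pose(3)); 
E
```

```text
t2.60 p [ 0.4413 -0.2757  0.1197] yaw 3.09 z [ 0.  0. -1.] F [-0.63 -0.11  0.34] M [ 0.01  0.04 -0.01] gap 0.0852
linear [-1.300e-03  1.000e-04  1.127e-01] turn [ 0.01 -0.02  0.09]
```

Request:
drive_tool(series=[{"linear":[-0.001,0,0.05],"turn":[0,0,0.1],"fingers":0.0},{"linear":[-0.001,0,0.1],"turn":[0,0,0.1],"fingers":0.0},{"linear":[-0.001,0,0.113],"turn":[0,0,0.1],"fingers":0.0},{"linear":[-0.001,0,0.113],"turn":[0,0,0.1],"fingers":0.0},{"linear":[-0.001,0,0.113],"turn":[0,0,0.1],"fingers":1.0},{"linear":[-0.001,0,0.113],"turn":[0,0,0.1],"fingers":1.0},{"linear":[-0.001,0,0.113],"turn":[0,0,0.1],"fingers":1.0},{"linear":[-0.001,0,0.113],"turn":[0,0,0.1],"fingers":1.0},{"linear":[-0.001,0,0.113],"turn":[0,0,0.1],"fingers":1.0},{"linear":[-0.001,0,0.113],"turn":[0,0,0.1],"fingers":1.0}])

```text
t: 3.6
tool_pos: [0.4432, -0.2774, 0.0091]
tool_rot: [0.688, 0.725, 0.001, 0.002]
ft_force: [-1.5, 1.4, 7.6]
finger_gap: 0.049
```

```bash
python3 - <<'E'
from h import *
st(); feel(8)
P=points(snap('scene','grip_a')); st()
im=cv2.imread('pics/grip_a.png'); cv2.imwrite('pics/grip_a2.png',cv2.resize(im[90:250,180:400],None,fx=3,fy=3))
E
```

```text
t3.60 p [ 0.4432 -0.2774  0.0091] yaw 3.00 z [ 0.004 -0.001 -1.   ] F [-1.48  1.37  7.64] M [0.24 0.31 0.03] gap 0.0490
F,M [-0.554  1.145  8.239  0.191  0.281  0.019] sd [0.56 0.46 0.42 0.04 0.02 0.02]
t4.05 p [ 0.4432 -0.2775  0.0091] yaw 3.00 z [ 0.004 -0.001 -1.   ] F [-0.66  0.86  8.91] M [0.2  0.3  0.05] gap 0.0494
```

View pics/grip_a2.png

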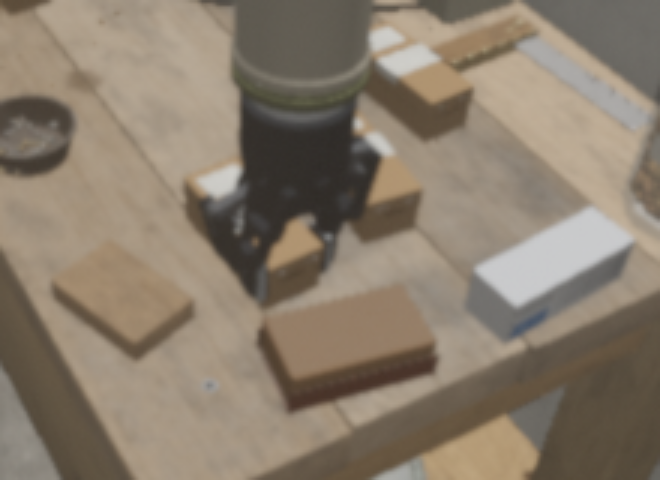

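Carton a is pinched at its near-right end (crop about (285,250)) and nothing else is touched. I'll lift that end about 6 mm, tilting the wrist with it.

Request:
drive_tool(series=[{"linear":[0,0,0],"turn":[0,0,0],"fingers":1.0},{"linear":[0,0,-0.001],"turn":[0,-0.5,0],"fingers":1.0},{"linear":[0,0,-0.002],"turn":[0,-1.0,0],"fingers":1.0},{"linear":[0,0,-0.003],"turn":[0,-1.5,0],"fingers":1.0},{"linear":[0,0,-0.004],"turn":[0,-2.1,0],"fingers":1.0},{"linear":[0,0,-0.005],"turn":[0,-2.6,0],"fingers":1.0},{"linear":[0,0,-0.006],"turn":[0,-3.2,0],"fingers":1.0},{"linear":[0.0005,0,-0.006],"turn":[0,-3.2,0],"fingers":1.0},{"linear":[0.0005,0,-0.006],"turn":[0,-3.2,0],"fingers":1.0}])

```text
t: 4.95
tool_pos: [0.4432, -0.2768, 0.0152]
tool_rot: [0.688, 0.725, -0.018, 0.022]
ft_force: [-0.6, 0.4, -0.9]
finger_gap: 0.0495
```

```bash
python3 - <<'E'
from h import *
st(); feel(10); st()
E
```

```text
t4.95 p [ 0.4432 -0.2768  0.0152] yaw 3.02 z [ 0.007 -0.057 -0.998] F [-0.58  0.44 -0.88] M [ 0.18 -0.03 -0.01] gap 0.0495
F,M [ 0.325  0.594 -0.713  0.243 -0.06  -0.046] sd [0.41 0.38 0.72 0.03 0.02 0.01]
t5.45 p [ 0.4432 -0.2769  0.0151] yaw 3.00 z [ 0.007 -0.056 -0.998] F [ 0.89  0.55 -1.95] M [ 0.24 -0.08 -0.05] gap 0.0492
```

Request:
drive_tool(series=[{"linear":[0,0,-0.001],"turn":[0,0,0],"fingers":1.0},{"linear":[0,0,-0.002],"turn":[0,0,0],"fingers":1.0},{"linear":[0,0,-0.002],"turn":[0,0,0],"fingers":1.0}])

```text
t: 5.75
tool_pos: [0.4431, -0.277, 0.0172]
tool_rot: [0.688, 0.725, -0.018, 0.022]
ft_force: [-0.1, -1.2, -2.6]
finger_gap: 0.0492
```

```bash
python3 - <<'E'
from h import *
st(); feel(10); st()
E
```

```text
t5.75 p [ 0.4431 -0.277   0.0172] yaw 3.00 z [ 0.007 -0.057 -0.998] F [-0.09 -1.25 -2.58] M [-0.07 -0.02  0.03] gap 0.0492
F,M [-0.019 -0.205 -2.07  -0.01   0.015  0.01 ] sd [0.42 0.39 0.37 0.02 0.03 0.04]
t6.25 p [ 0.4432 -0.2768  0.0171] yaw 3.00 z [ 0.007 -0.056 -0.998] F [-0.19 -0.42 -1.65] M [ 0.01 -0.03  0.  ] gap 0.0494
```

```bash
python3 - <<'E'
from h import *
import os
A={n:points(np.load(n+'.npz')) for n in('top',)}
P0=A['top']; P1=np.mean([points(get_image('top')) for _ in range(3)],0)
for y in np.arange(-.26,-.165,.01):
    o=[]
    for P in(P0,P1):
        m=(abs(P[...,0]-.44)<.02)&(abs(P[...,1]-y)<.006)&(P[...,2]>.03)&(P[...,2]<.065); o+= [m.sum(),round(float(np.mean(P[...,2][m])),4)] if m.any() else [0]
    print(round(y,3),o)
m=(abs(P0[...,0]-.55)<.02)&(abs(P0[...,1]+.209)<.05);print(P0[...,2][m].mean(),P1[...,2][m].mean())
st()
E
```

```text
-0.26 [np.int64(51), 0.0445, 0]
-0.25 [np.int64(51), 0.0447, 0]
-0.24 [np.int64(53), 0.0444, 0]
-0.23 [np.int64(53), 0.045, 0]
-0.22 [np.int64(52), 0.0448, np.int64(8), 0.0501]
-0.21 [np.int64(50), 0.0447, np.int64(21), 0.0493]
-0.2 [np.int64(49), 0.0451, np.int64(34), 0.0486]
-0.19 [np.int64(52), 0.0452, np.int64(48), 0.0482]
-0.18 [np.int64(50), 0.0455, np.int64(52), 0.0481]
-0.17 [np.int64(36), 0.0439, np.int64(48), 0.0457]
0.04473252712043427 0.05238051806807087
t6.40 p [ 0.4432 -0.2768  0.0171] yaw 3.00 z [ 0.007 -0.056 -0.998] F [ 0.61 -0.14 -1.98] M [-0.01  0.04  0.01] gap 0.0491
```

The depth map suggests the far edge came about 2 mm off the bench. The 2.07 N reading is then the whole weight, so a is light. I'll lower it softly now.

Request:
drive_tool(series=[{"linear":[0,0,0.001],"turn":[0,0,0],"fingers":1.0},{"linear":[0,0,0.002],"turn":[0,0,0],"fingers":1.0},{"linear":[0,0,0.003],"turn":[0,0.5,0],"fingers":1.0},{"linear":[0,0,0.004],"turn":[0,1.0,0],"fingers":1.0},{"linear":[0,0,0.005],"turn":[0,1.5,0],"fingers":1.0},{"linear":[0,0,0.006],"turn":[0,2.1,0],"fingers":1.0},{"linear":[0,0,0.0065],"turn":[0,2.5,0],"fingers":1.0},{"linear":[0,0,0.007],"turn":[0,2.8,0],"fingers":1.0},{"linear":[0,0,0.0075],"turn":[0,3.0,0],"fingers":1.0},{"linear":[-0.0004,0,0.0078],"turn":[0,3.2,0],"fingers":1.0},{"linear":[-0.0004,0,0.0078],"turn":[0,3.2,0],"fingers":1.0}])

```text
t: 7.5
tool_pos: [0.4431, -0.2777, 0.0092]
tool_rot: [0.688, 0.725, 0.001, 0.002]
ft_force: [-0.2, 0.3, -2.2]
finger_gap: 0.0493
```

```bash
python3 - <<'E'
from h import *
st(); feel(5); st()
E
```

```text
t7.50 p [ 0.4431 -0.2777  0.0092] yaw 3.00 z [ 0.004 -0.001 -1.   ] F [-0.24  0.29 -2.21] M [-0.07 -0.02 -0.04] gap 0.0493
F,M [-0.022  0.066 -1.691 -0.098  0.011  0.013] sd [0.95 0.2  0.19 0.01 0.02 0.01]
t7.75 p [ 0.4433 -0.2776  0.0093] yaw 3.01 z [ 0.004 -0.001 -1.   ] F [ 1.51  0.03 -1.74] M [-0.11  0.04  0.01] gap 0.0491
```

Request:
drive_tool(series=[{"linear":[0,0,0.0003],"turn":[0,0,0],"fingers":1.0},{"linear":[0,0,0.0006],"turn":[0,0,0],"fingers":1.0},{"linear":[0,0,0.0006],"turn":[0,0,0],"fingers":1.0}])

```text
t: 8.05
tool_pos: [0.4433, -0.2775, 0.0091]
tool_rot: [0.688, 0.725, 0.001, 0.002]
ft_force: [-2.0, 1.7, 5.3]
finger_gap: 0.0493
```

```bash
python3 - <<'E'
from h import *
feel(4); st()
E
```

```text
F,M [-2.085  1.137  5.304  0.277  0.624  0.031] sd [0.21 0.3  0.35 0.04 0.03 0.03]
t8.25 p [ 0.4433 -0.2775  0.0091] yaw 3.01 z [ 0.005 -0.    -1.   ] F [-1.99  1.24  5.  ] M [0.25 0.58 0.04] gap 0.0491
```

Request:
drive_tool(series=[{"linear":[0,0,0],"turn":[0,0,0],"fingers":1.0},{"linear":[0,0,0],"turn":[0,0,0],"fingers":0.0},{"linear":[0,0,0],"turn":[0,0,0],"fingers":0.0},{"linear":[0,0,0],"turn":[0,0,0],"fingers":0.0},{"linear":[0,0,-0.04],"turn":[0,0,0],"fingers":0.0},{"linear":[0,0,-0.085],"turn":[0,0,0],"fingers":0.0},{"linear":[0.008,0.05,-0.085],"turn":[0,0,4],"fingers":0.0},{"linear":[0.0155,0.1,-0.085],"turn":[0,0,8.2],"fingers":0.0},{"linear":[0.0155,0.1047,-0.085],"turn":[0,0,8.2],"fingers":0.0},{"linear":[0.0155,0.1047,-0.085],"turn":[0,0,8.2],"fingers":0.0}])

```text
t: 9.25
tool_pos: [0.5481, -0.2553, 0.0939]
tool_rot: [0.737, 0.676, 0.001, 0.002]
ft_force: [-1.5, -0.4, -0.3]
finger_gap: 0.0855
```

```bash
python3 - <<'E'
from h import *
feel(5); st(); rel((.547,-.2566,.009),pose(-5.2))
E
```

```text
F,M [-0.071 -0.201 -0.04   0.003  0.036 -0.01 ] sd [0.43 0.44 0.63 0.02 0.04 0.03]
t9.50 p [ 0.5453 -0.2575  0.0947] yaw -5.31 z [ 0.004 -0.    -1.   ] F [ 0.18 -0.59  0.85] M [0.03 0.04 0.02] gap 0.0854
linear [0.0011 0.0012 0.0857] turn [ 0.25 -0.   -0.11]
```

Request:
drive_tool(series=[{"linear":[0.001,0.0015,0.045],"turn":[0.25,0,0],"fingers":0.0},{"linear":[0.001,0.0015,0.0855],"turn":[0.25,0,0],"fingers":0.0},{"linear":[0.001,0.0015,0.0855],"turn":[0.25,0,0],"fingers":0.0},{"linear":[0.001,0.0015,0.0855],"turn":[0.25,0,0],"fingers":1.0},{"linear":[0.001,0.0015,0.0855],"turn":[0.25,0,0],"fingers":1.0},{"linear":[0.001,0.0015,0.0855],"turn":[0.25,0,0],"fingers":1.0},{"linear":[0.001,0.0015,0.0855],"turn":[0.25,0,0],"fingers":1.0},{"linear":[0.001,0.0015,0.0855],"turn":[0.25,0,0],"fingers":1.0}])

```text
t: 10.3
tool_pos: [0.5485, -0.2579, 0.0122]
tool_rot: [0.739, 0.673, 0.001, 0.002]
ft_force: [-1.9, -0.6, 6.1]
finger_gap: 0.0497
```

```bash
python3 - <<'E'
from h import *
feel(2); st()
E
```

```text
F,M [-2.029  0.046  6.843 -0.034  0.678  0.061] sd [0.12 0.69 0.57 0.04 0.02 0.02]
t10.40 p [ 0.5485 -0.258   0.0122] yaw -5.33 z [ 0.004 -0.002 -1.   ] F [-1.91 -0.64  6.28] M [0.   0.66 0.04] gap 0.0496
```

Request:
drive_tool(series=[{"linear":[0,0,0],"turn":[0,0,0],"fingers":1.0},{"linear":[0,0,-0.001],"turn":[0,-0.5,0],"fingers":1.0},{"linear":[0,0,-0.002],"turn":[0,-1.1,0],"fingers":1.0},{"linear":[0,0,-0.003],"turn":[0,-1.6,0],"fingers":1.0},{"linear":[0,0,-0.004],"turn":[0,-2.2,0],"fingers":1.0},{"linear":[0,0,-0.005],"turn":[0,-2.8,0],"fingers":1.0},{"linear":[0.0004,0,-0.005],"turn":[0,-2.8,0],"fingers":1.0},{"linear":[0.0004,0,-0.005],"turn":[0,-2.8,0],"fingers":1.0}])

```text
t: 11.2
tool_pos: [0.5487, -0.2576, 0.0174]
tool_rot: [0.739, 0.673, -0.017, 0.018]
ft_force: [-0.2, -2.6, -1.9]
finger_gap: 0.0494
```

```bash
python3 - <<'E'
from h import *
feel(10); st()
E
```

```text
F,M [-0.077 -1.17  -1.817 -0.052 -0.029 -0.015] sd [0.6  0.39 0.54 0.03 0.06 0.04]
t11.70 p [ 0.5486 -0.2576  0.0172] yaw -5.34 z [-0.001 -0.05  -0.999] F [ 0.26 -0.57 -1.46] M [-0.08 -0.09 -0.06] gap 0.0491
```

Request:
drive_tool(series=[{"linear":[0,0,-0.0005],"turn":[0,0,0],"fingers":1.0},{"linear":[0,0,-0.001],"turn":[0,-0.2,0],"fingers":1.0},{"linear":[0,0,-0.001],"turn":[0,-0.2,0],"fingers":1.0}])

```text
t: 12.0
tool_pos: [0.5486, -0.2574, 0.0181]
tool_rot: [0.739, 0.673, -0.019, 0.019]
ft_force: [0.2, -0.1, -4.3]
finger_gap: 0.0493
```

```bash
python3 - <<'E'
from h import *
feel(10); st()
P0=points(np.load('top.npz')); P1=np.mean([points(get_image('top')) for _ in range(3)],0)
for y in np.arange(-.21,-.15,.01):
    o=[]
    for P in(P0,P1):
        m=(abs(P[...,0]-.553)<.018)&(abs(P[...,1]-y)<.006)&(P[...,2]>.03)&(P[...,2]<.065); o+= [int(m.sum()),round(float(np.mean(P[...,2][m])),4)] if m.any() else [0]
    print(round(y,3),o)
E
```

```text
F,M [ 0.91  -0.296 -4.499 -0.077 -0.191 -0.092] sd [0.35 0.62 0.37 0.04 0.04 0.02]
t12.50 p [ 0.5486 -0.2574  0.0181] yaw -5.33 z [-0.001 -0.053 -0.999] F [ 0.24  0.46 -4.79] M [-0.02 -0.2  -0.09] gap 0.0490
-0.21 [42, 0.0452, 0]
-0.2 [43, 0.0447, 0]
-0.19 [43, 0.0448, 0]
-0.18 [38, 0.0456, 0]
-0.17 [41, 0.0455, 0]
-0.16 [43, 0.0452, 0]
```

Carton b gives −4.5 N, more than twice the heaviest light carton's full weight, so b is the full one. Setting it down softly.

Request:
drive_tool(series=[{"linear":[0,0,0.001],"turn":[0,0.5,0],"fingers":1.0},{"linear":[0,0,0.002],"turn":[0,1.0,0],"fingers":1.0},{"linear":[0,0,0.003],"turn":[0,1.5,0],"fingers":1.0},{"linear":[0,0,0.004],"turn":[0,2.0,0],"fingers":1.0},{"linear":[0,0,0.0045],"turn":[0,2.3,0],"fingers":1.0},{"linear":[0,0,0.005],"turn":[0,2.6,0],"fingers":1.0},{"linear":[-0.0003,0,0.0053],"turn":[0,2.8,0],"fingers":1.0},{"linear":[-0.0003,0,0.0056],"turn":[0,2.95,0],"fingers":1.0},{"linear":[-0.0003,0,0.0056],"turn":[0,2.95,0],"fingers":1.0}])

```text
t: 13.55
tool_pos: [0.5485, -0.258, 0.0125]
tool_rot: [0.739, 0.673, 0.001, 0.002]
ft_force: [0.3, 0.2, -5.8]
finger_gap: 0.0492
```

```bash
python3 - <<'E'
from h import *
feel(4); st()
E
```

```text
F,M [ 0.511 -0.069 -5.215 -0.195 -0.081 -0.063] sd [0.35 0.54 0.46 0.04 0.05 0.02]
t13.75 p [ 0.5485 -0.258   0.0125] yaw -5.32 z [ 0.004 -0.002 -1.   ] F [ 0.29  0.57 -5.8 ] M [-0.25 -0.06 -0.08] gap 0.0493
```

Request:
drive_tool(series=[{"linear":[0,0,0.0002],"turn":[0,0,0],"fingers":1.0},{"linear":[0,0,0.0004],"turn":[0,0,0],"fingers":1.0},{"linear":[0,0,0.0004],"turn":[0,0,0],"fingers":1.0}])

```text
t: 14.05
tool_pos: [0.5485, -0.258, 0.0123]
tool_rot: [0.739, 0.674, 0.001, 0.002]
ft_force: [-0.3, -0.2, -3.6]
finger_gap: 0.0491
```

```bash
python3 - <<'E'
from h import *
feel(4); st()
E
```

```text
F,M [-0.041  0.215 -3.193 -0.085  0.111 -0.026] sd [0.3  0.48 0.37 0.02 0.03 0.01]
t14.25 p [ 0.5485 -0.258   0.0122] yaw -5.33 z [ 0.004 -0.002 -1.   ] F [ 0.46  0.55 -2.95] M [-0.12  0.15 -0.03] gap 0.0493
```

Request:
drive_tool(series=[{"linear":[0.005,-0.0005,0.0002],"turn":[0,0,0],"fingers":1.0},{"linear":[0.015,-0.0014,0.0002],"turn":[0,0,0],"fingers":1.0},{"linear":[0.03,-0.0028,0.0002],"turn":[0,0,0],"fingers":1.0},{"linear":[0.046,-0.0043,0.0002],"turn":[0,0,0],"fingers":1.0},{"linear":[0.062,-0.0058,0.0002],"turn":[0,0,0],"fingers":1.0},{"linear":[0.078,-0.0073,0.0002],"turn":[0,0,0],"fingers":1.0},{"linear":[0.094,-0.0088,0.0002],"turn":[0,0,0],"fingers":1.0},{"linear":[0.11,-0.0103,0.0002],"turn":[0,0,0],"fingers":1.0},{"linear":[0.126,-0.0118,0.0002],"turn":[0,0,0],"fingers":1.0},{"linear":[0.14,-0.0131,0.0002],"turn":[0,0,0],"fingers":1.0},{"linear":[0.147,-0.0137,0.0002],"turn":[0,0,0],"fingers":1.0},{"linear":[0.147,-0.0137,0.0002],"turn":[0,0,0],"fingers":1.0}])

```text
t: 15.45
tool_pos: [0.5491, -0.1077, 0.0122]
tool_rot: [0.738, 0.674, 0.001, 0.002]
ft_force: [0.3, 3.4, 6.1]
finger_gap: 0.049
```

```bash
python3 - <<'E'
from h import *
feel(3); st(); rel((.5,.057,.012),pose(6.5))
E
```

```text
F,M [-1.335  4.355  7.004  0.753  0.425  0.095] sd [0.32 0.31 0.18 0.02 0.02 0.02]
t15.60 p [ 0.549  -0.1077  0.0121] yaw -5.20 z [ 0.004  0.001 -1.   ] F [-1.31  4.26  6.77] M [0.75 0.44 0.09] gap 0.0490
linear [ 1.596e-01 -6.380e-02  1.000e-04] turn [  0.23  -0.04 -11.7 ]
```

Request:
drive_tool(series=[{"linear":[0.0,0,-0.0002],"turn":[0,0,0],"fingers":1.0},{"linear":[0.008,-0.003,-0.0002],"turn":[0,0,-0.6],"fingers":1.0},{"linear":[0.024,-0.0096,-0.0002],"turn":[0,0,-1.8],"fingers":1.0},{"linear":[0.042,-0.0168,-0.0002],"turn":[0,0,-3.1],"fingers":1.0},{"linear":[0.06,-0.024,-0.0002],"turn":[0,0,-4.4],"fingers":1.0},{"linear":[0.078,-0.0312,-0.0002],"turn":[0,0,-5.7],"fingers":1.0},{"linear":[0.096,-0.0384,-0.0002],"turn":[0,0,-7.0],"fingers":1.0},{"linear":[0.114,-0.0456,-0.0002],"turn":[0,0,-8.4],"fingers":1.0},{"linear":[0.132,-0.0528,-0.0002],"turn":[0,0,-9.7],"fingers":1.0},{"linear":[0.148,-0.059,-0.0002],"turn":[0,0,-10.9],"fingers":1.0},{"linear":[0.159,-0.0638,-0.0002],"turn":[0,0,-11.7],"fingers":1.0},{"linear":[0.159,-0.0638,-0.0002],"turn":[0,0,-11.7],"fingers":1.0}])

```text
t: 16.8
tool_pos: [0.499, 0.059, 0.0122]
tool_rot: [0.665, 0.747, 0.002, 0.0]
ft_force: [-1.1, 3.5, -1.0]
finger_gap: 0.0489
```

```bash
python3 - <<'E'
from h import *
feel(3); st()
d=snap('top','pre'); im=cv2.imread('pics/pre.png'); cv2.imwrite('pics/pre2.png',cv2.resize(im[150:230,145:265],None,fx=6,fy=6,interpolation=cv2.INTER_CUBIC))
d=snap('scene','pres')
for n in('top','scene'):
    P=points(np.load(n+'.npz'))
    for q,r in boxes(P,.037,.051,(.44,.56,.03,.185),60): print(n,len(q),np.round(r[0],1),np.round(r[1],1),round(r[2],1),np.round(cv2.boxPoints(r)).tolist())
    for q,r in boxes(P,.053,.067,(.33,.57,.17,.36),200): print('rack',np.round(r[0],1),np.round(r[1],1),round(r[2],1))
E
```

```text
F,M [-9.41e-01  3.17e+00 -7.57e-01  4.53e-01  2.15e-01  1.00e-03] sd [0.66 0.16 0.05 0.05 0.01 0.05]
t16.95 p [0.4996 0.0569 0.0122] yaw 6.52 z [ 0.003  0.002 -1.   ] F [-1.85  2.99 -0.74] M [0.46 0.23 0.06] gap 0.0492
rack [441.9 256.3] [147.7 114. ] 6.8
scene 188 [503.4  58.6] [80.  52.7] 39.3 [[456.0, 54.0], [489.0, 13.0], [551.0, 64.0], [518.0, 104.0]]
rack [441.7 257.5] [150.1 113.5] 8.0
```

View pics/pre2.png

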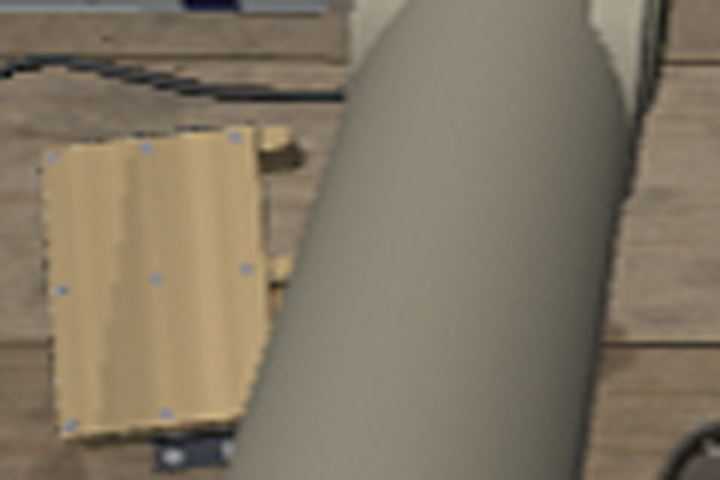

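The arm hides the carton from the top camera; only the rack roof and divider tip at crop (275,140) show. I'll check the side view.

```bash
python3 - <<'E'
from h import *
im=cv2.imread('pics/pres.png'); cv2.imwrite('pics/pres2.png',cv2.resize(im[30:150,130:290],None,fx=5,fy=5,interpolation=cv2.INTER_CUBIC))
E
```

```text
(no output)
```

View pics/pres2.png

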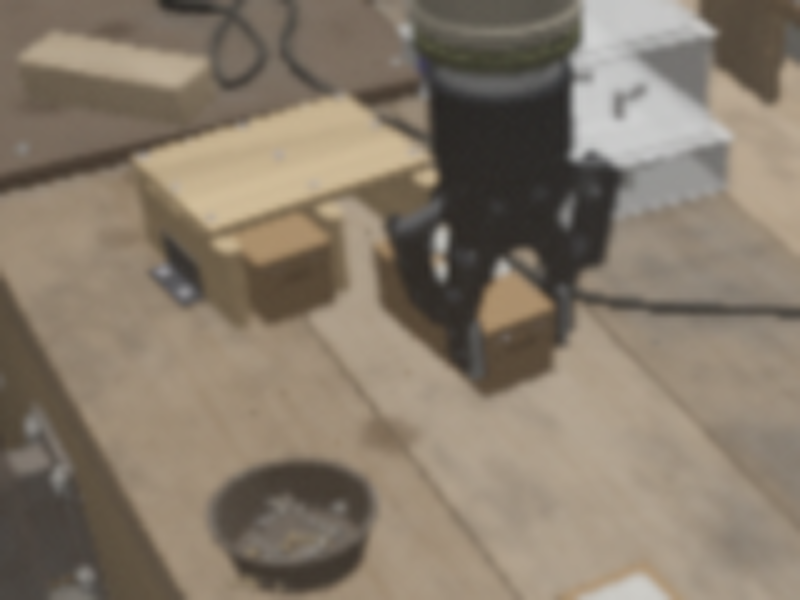

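The carton, crop (480,330), appears aligned in front of the bay, but I need better than 2 mm. I'll release it and clear the arm to measure from above.

Request:
drive_tool(series=[{"linear":[0,0,0],"turn":[0,0,0],"fingers":0.0},{"linear":[0,0,0],"turn":[0,0,0],"fingers":0.0},{"linear":[0,0,0],"turn":[0,0,0],"fingers":0.0},{"linear":[0,0,-0.04],"turn":[0,0,0],"fingers":0.0},{"linear":[0,0,-0.08],"turn":[0,0,0],"fingers":0.0},{"linear":[-0.05,0,-0.1],"turn":[0,0,0],"fingers":0.0},{"linear":[-0.1,0,-0.1],"turn":[0,0,0],"fingers":0.0},{"linear":[-0.15,0,-0.1],"turn":[0,0,0],"fingers":0.0},{"linear":[-0.2,0,-0.1],"turn":[0,0,0],"fingers":0.0},{"linear":[-0.2,0,-0.1],"turn":[0,0,0],"fingers":0.0}])

```text
t: 18.05
tool_pos: [0.5209, -0.1516, 0.113]
tool_rot: [0.67, 0.742, 0.0, 0.003]
ft_force: [-0.3, -0.5, -0.2]
finger_gap: 0.0855
```

```bash
cat >> h.py <<'E'
def meas(name):
    L=[points(snap('top',name)) for _ in range(4)]
    st()
    for lab,lo,hi,reg,mn in(('carton',.037,.052,(.44,.56,.0,.187),60),('rack',.053,.068,(.33,.57,.17,.36),200)):
        o=[]
        for P in L:
            for q,r in boxes(P,lo,hi,reg,mn):
                (cx,cy),(w,h),a=r
                if lab=='carton' and w<h or lab=='rack' and False: pass
                o.append([cx,cy,w,h,a]);break
        print(lab,np.round(o,1).tolist())
E
python3 - <<'E'
from h import *
meas('clear')
im=cv2.imread('pics/clear.png'); cv2.imwrite('pics/clear2.png',cv2.resize(im[150:230,145:265],None,fx=6,fy=6,interpolation=cv2.INTER_CUBIC))
E
```

```text
t18.25 p [ 0.5219 -0.1417  0.1118] yaw 6.49 z [ 0.003  0.002 -1.   ] F [ 0.11  0.86 -0.35] M [ 0.05 -0.03 -0.  ] gap 0.0853
carton [[492.3, 105.0, 51.6, 120.0, 7.6], [492.2, 104.8, 51.5, 119.7, 7.6], [492.2, 104.9, 50.8, 119.9, 7.9], [492.0, 104.9, 51.2, 119.9, 7.6]]
rack [[441.9, 255.9, 147.7, 113.8, 7.5], [441.5, 255.9, 148.3, 114.3, 6.2], [442.3, 251.4, 148.0, 123.0, 7.3], [442.2, 256.4, 148.4, 114.9, 7.4]]
```

View pics/clear2.png

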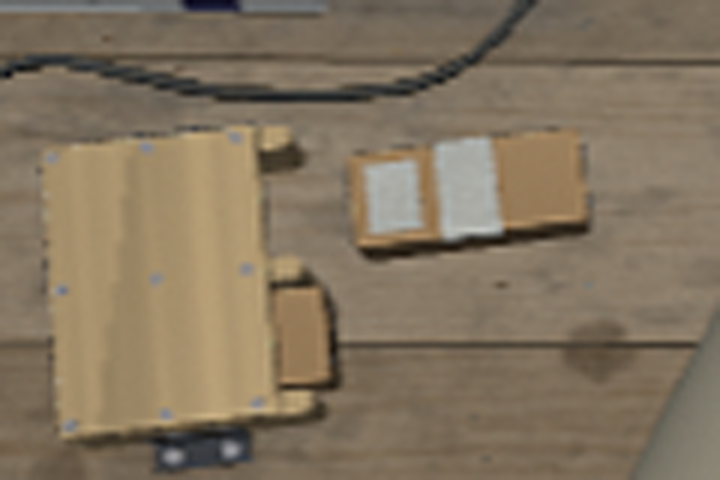

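The view is clear: carton at crop (350–588, 130–250) and bay between divider tips at (275,140) and (290,268). I'll refine yaw and centre with moments over the two top faces.

```bash
python3 - <<'E'
from h import *
L=[points(get_image('top')) for _ in range(6)]; st()
D=get_image('top')
P=np.median(L,0)
for lab,lo,hi,reg in(('carton',.038,.052,(.44,.56,.0,.187)),('rack',.0565,.068,(.33,.57,.19,.36))):
    m=((P[...,2]>lo)&(P[...,2]<hi)&(P[...,0]>reg[0])&(P[...,0]<reg[1])&(P[...,1]>reg[2])&(P[...,1]<reg[3])).astype(np.uint8)
    n,l,s,_=cv2.connectedComponentsWithStats(m); i=1+np.argmax(s[1:,4]); q=P[l==i]*1000
    c=q.mean(0); w,v=np.linalg.eigh(np.cov(q[:,:2].T)); e=v[:,1]; r=cv2.minAreaRect(q[:,:2].astype(np.float32))
    print(lab,len(q),'mean',np.round(c,2),'long axis az %.2f'%(np.degrees(np.arctan2(e[1],e[0]))%180),'size',np.sqrt(12*w),'rect',np.round(r[0],1),np.round(r[1],1),round(r[2],2))
    # edge fits, in the mean frame, robust
    az=np.radians(7); U=np.array([[np.cos(az),np.sin(az)],[-np.sin(az),np.cos(az)]]); g=(q[:,:2]-c[:2])@U.T
    for k,sg in((0,1),(0,-1),(1,1),(1,-1)):
        o=1-k; h=np.ptp(g[:,o])/2-6; e=[]
        for t in np.arange(-h,h+.1,3.):
            z=g[abs(g[:,o]-t)<2]
            if len(z): e.append([t,sg*(sg*z[:,k]).max()])
        e=np.array(e,np.float32); vx,vy,x0,y0=cv2.fitLine(e,cv2.DIST_HUBER,0,.01,.01).ravel()
        a=np.degrees(np.arctan2(vy,vx)); a=(a+90)%180-90
        print('  axis',k,'side',sg,'offset %.2f'%(y0-x0*vy/vx),'yaw %.2f'%(7+(a if k==1 else -a)))
E
```

```text
t18.55 p [ 0.5221 -0.1414  0.112 ] yaw 6.57 z [ 0.004  0.001 -1.   ] F [ 0.31  0.65 -0.51] M [-0.01 -0.01  0.04] gap 0.0853
carton 639 mean [491.61 104.86  44.93] long axis az 97.56 size [ 51.10472684 120.30887206] rect [492.4 105. ] [ 50.3 120.1] 7.53
  axis 0 side 1 offset 24.45 yaw 7.97
  axis 0 side -1 offset -23.74 yaw 7.41
  axis 1 side 1 offset 58.76 yaw 8.32
  axis 1 side -1 offset -58.89 yaw 9.73
rack 1759 mean [440.3  258.41  61.  ] long axis az 6.71 size [107.71631271 147.56904395] rect [441.5 259.2] [147.9 108.2] 6.93
  axis 0 side 1 offset 73.40 yaw 6.70
  axis 0 side -1 offset -71.30 yaw 7.43
  axis 1 side 1 offset 52.25 yaw 6.83
  axis 1 side -1 offset -52.58 yaw 6.74
```

```bash
python3 - <<'E'
from h import *
st(); rel((.5011,.057,.112),pose(6.85)); rel((.5011,.057,.0115),pose(6.85))
E
```

```text
t18.60 p [ 0.5221 -0.1416  0.112 ] yaw 6.55 z [ 0.004  0.001 -1.   ] F [1.42 0.1  0.44] M [ 0.03 -0.03 -0.01] gap 0.0856
linear [0.1997 0.0018 0.0002] turn [ 0.21 -0.05 -0.3 ]
linear [0.1996 0.0014 0.1007] turn [ 0.21 -0.05 -0.3 ]
```

Request:
drive_tool(series=[{"linear":[0.05,0,0],"turn":[0.2,0,0],"fingers":0.0},{"linear":[0.1,0,0],"turn":[0.2,0,0],"fingers":0.0},{"linear":[0.15,0.0015,0],"turn":[0.2,0,-0.3],"fingers":0.0},{"linear":[0.19,0.0018,0],"turn":[0.2,0,-0.3],"fingers":0.0},{"linear":[0.2,0.0018,0],"turn":[0.2,0,-0.3],"fingers":0.0},{"linear":[0.2,0.0018,0],"turn":[0.2,0,-0.3],"fingers":0.0},{"linear":[0.2,0.0016,0.0],"turn":[0.2,0,-0.3],"fingers":0.0}])

```text
t: 19.3
tool_pos: [0.5011, 0.0559, 0.1124]
tool_rot: [0.664, 0.748, 0.0, 0.0]
ft_force: [-0.8, -1.2, -0.2]
finger_gap: 0.0854
```

```bash
python3 - <<'E'
from h import *
feel(2); st(); rel((.5011,.057,.0115),pose(6.85))
E
```

```text
F,M [-0.297  0.267 -0.276 -0.004  0.026  0.024] sd [0.72 0.22 0.4  0.02 0.01 0.03]
t19.40 p [0.5011 0.055  0.1123] yaw 6.67 z [ 0.  0. -1.] F [-1.02  0.49 -0.68] M [-0.03  0.01 -0.  ] gap 0.0856
linear [0.002  0.0002 0.1008] turn [ 0.02 -0.01 -0.18]
```

Request:
drive_tool(series=[{"linear":[0.002,0.0,0.05],"turn":[0,0,-0.2],"fingers":0.0},{"linear":[0.002,0.0,0.09],"turn":[0,0,-0.2],"fingers":0.0},{"linear":[0.002,0.0,0.1008],"turn":[0,0,-0.2],"fingers":0.0},{"linear":[0.002,0.0,0.1008],"turn":[0,0,-0.2],"fingers":0.0},{"linear":[0.002,0.0,0.1008],"turn":[0,0,-0.2],"fingers":1.0},{"linear":[0.002,0.0,0.1008],"turn":[0,0,-0.2],"fingers":1.0},{"linear":[0.002,0.0,0.1008],"turn":[0,0,-0.2],"fingers":1.0},{"linear":[0.002,0.0,0.1008],"turn":[0,0,-0.2],"fingers":1.0},{"linear":[0.002,0.0,0.1008],"turn":[0,0,-0.2],"fingers":1.0}])

```text
t: 20.3
tool_pos: [0.5021, 0.057, 0.0136]
tool_rot: [0.663, 0.748, 0.002, 0.001]
ft_force: [-2.6, -1.4, 10.6]
finger_gap: 0.0495
```

```bash
python3 - <<'E'
from h import *
feel(3); st(); s=get_state(); p=s['tool_pos']; 
rel(p+.04*np.array([-.1193,.9929,0]),pose(6.85)); rel(p+.1*np.array([-.1193,.9929,0]),pose(6.85))
E
```

```text
F,M [-3.147 -1.9   10.083 -0.369  0.756  0.14 ] sd [0.09 0.24 0.37 0.04 0.01 0.04]
t20.45 p [0.5021 0.057  0.0136] yaw 6.87 z [ 0.003  0.001 -1.   ] F [-3.03 -1.74 10.23] M [-0.31  0.75  0.09] gap 0.0493
linear [0.04 0.   0.  ] turn [ 0.18 -0.06  0.02]
linear [0.1    0.     0.0001] turn [ 0.18 -0.06  0.02]
```

Request:
drive_tool(series=[{"linear":[0.0,0,-0.0003],"turn":[0,0,0],"fingers":1.0},{"linear":[0.004,-0.0003,-0.0003],"turn":[0,0,0],"fingers":1.0},{"linear":[0.01,-0.0007,-0.0003],"turn":[0,0,0],"fingers":1.0},{"linear":[0.016,-0.001,-0.0003],"turn":[0,0,0],"fingers":1.0},{"linear":[0.022,-0.001,-0.0003],"turn":[0,0,0],"fingers":1.0},{"linear":[0.026,-0.001,-0.0003],"turn":[0,0,0],"fingers":1.0},{"linear":[0.03,-0.001,-0.0003],"turn":[0,0,0],"fingers":1.0},{"linear":[0.033,-0.001,-0.0003],"turn":[0,0,0],"fingers":1.0},{"linear":[0.036,-0.001,-0.0003],"turn":[0,0,0],"fingers":1.0},{"linear":[0.036,-0.001,-0.0003],"turn":[0,0,0],"fingers":1.0}])

```text
t: 21.45
tool_pos: [0.4967, 0.0934, 0.0139]
tool_rot: [0.663, 0.748, 0.002, 0.0]
ft_force: [-0.2, 1.5, -6.2]
finger_gap: 0.049
```

```bash
python3 - <<'E'
from h import *
feel(3); st()
snap('scene','ent'); im=cv2.imread('pics/ent.png'); cv2.imwrite('pics/ent2.png',cv2.resize(im[50:120,145:245],None,fx=8,fy=8,interpolation=cv2.INTER_CUBIC))
E
```

```text
F,M [-0.1    0.89  -5.387  0.064 -0.047  0.008] sd [0.21 0.71 0.31 0.01 0.03 0.02]
t21.60 p [0.4967 0.093  0.0139] yaw 6.89 z [ 0.003  0.002 -1.   ] F [-0.32  1.51 -5.67] M [ 0.06 -0.03 -0.01] gap 0.0490
```

View pics/ent2.png

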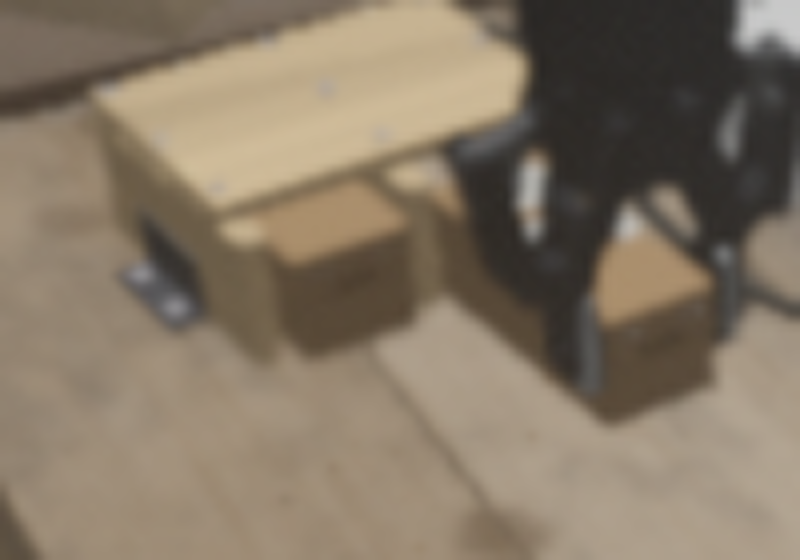

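The carton's leading end is just entering the mouth (around crop (440,290)), clear of the middle divider and with almost no side force.

Request:
drive_tool(series=[{"linear":[0.003,0,0.0003],"turn":[0,0,0],"fingers":1.0},{"linear":[0.007,0,0.0003],"turn":[0,0,0],"fingers":1.0},{"linear":[0.011,0,0.0003],"turn":[0,0,0],"fingers":1.0},{"linear":[0.015,0,0.0003],"turn":[0,0,0],"fingers":1.0},{"linear":[0.019,0,0.0003],"turn":[0,0,0],"fingers":1.0},{"linear":[0.023,0,0.0003],"turn":[0,0,0],"fingers":1.0},{"linear":[0.026,0,0.0003],"turn":[0,0,0],"fingers":1.0},{"linear":[0.026,0,0.0003],"turn":[0,0,0],"fingers":1.0}])

```text
t: 22.45
tool_pos: [0.4936, 0.1196, 0.0137]
tool_rot: [0.663, 0.749, 0.002, 0.0]
ft_force: [0.4, 0.6, -2.5]
finger_gap: 0.049
```

```bash
python3 - <<'E'
from h import *
feel(3); st()
E
```

```text
F,M [ 0.2    1.673 -2.491  0.245 -0.016 -0.009] sd [0.52 0.22 0.4  0.1  0.01 0.02]
t22.60 p [0.4936 0.1196 0.0137] yaw 6.92 z [ 0.003  0.003 -1.   ] F [-0.26  1.96 -2.42] M [ 0.36 -0.01 -0.03] gap 0.0490
```

Request:
drive_tool(series=[{"linear":[0.003,0,0.0001],"turn":[0,0,0],"fingers":1.0},{"linear":[0.008,0,0.0001],"turn":[0,0,0],"fingers":1.0},{"linear":[0.013,0,0.0001],"turn":[0,0,0],"fingers":1.0},{"linear":[0.018,0,0.0001],"turn":[0,0,0],"fingers":1.0},{"linear":[0.023,0,0.0001],"turn":[0,0,0],"fingers":1.0},{"linear":[0.028,0,0.0001],"turn":[0,0,0],"fingers":1.0},{"linear":[0.032,0,0.0001],"turn":[0,0,0],"fingers":1.0},{"linear":[0.032,0,0.0001],"turn":[0,0,0],"fingers":1.0}])

```text
t: 23.4
tool_pos: [0.4896, 0.1527, 0.0137]
tool_rot: [0.663, 0.749, 0.002, -0.0]
ft_force: [1.2, 1.0, -1.7]
finger_gap: 0.0491
```

```bash
python3 - <<'E'
from h import *
feel(3); st()
E
```

```text
F,M [ 0.695  2.278 -2.326  0.31  -0.015 -0.06 ] sd [0.48 0.53 0.64 0.11 0.01 0.02]
t23.55 p [0.4896 0.1526 0.0137] yaw 6.99 z [ 0.003  0.004 -1.   ] F [ 1.23  2.46 -2.3 ] M [ 0.43 -0.04 -0.03] gap 0.0491
```

Request:
drive_tool(series=[{"linear":[0,0,0],"turn":[0,0,0],"fingers":0.0},{"linear":[0,0,0],"turn":[0,0,0],"fingers":0.0},{"linear":[0,0,0],"turn":[0,0,0],"fingers":0.0},{"linear":[0,0,-0.03],"turn":[0,0,0],"fingers":0.0},{"linear":[0,0,-0.06],"turn":[0,0,0],"fingers":0.0},{"linear":[-0.045,0,-0.06],"turn":[0,0,0],"fingers":0.0},{"linear":[-0.045,0,-0.06],"turn":[0,0,0],"fingers":1.0},{"linear":[-0.045,0,-0.06],"turn":[0,0,0],"fingers":1.0},{"linear":[-0.045,0,-0.06],"turn":[0,0,0],"fingers":1.0},{"linear":[-0.045,0,-0.06],"turn":[0,0,0],"fingers":1.0},{"linear":[-0.045,0,-0.06],"turn":[0,0,0],"fingers":1.0},{"linear":[-0.045,0,-0.06],"turn":[0,0,0],"fingers":1.0}])

```text
t: 24.75
tool_pos: [0.4947, 0.1082, 0.0733]
tool_rot: [0.662, 0.749, 0.002, -0.0]
ft_force: [-0.2, 0.3, 0.5]
finger_gap: 0.0002
```

```bash
python3 - <<'E'
from h import *
feel(2); st(); rel((.494,.109,.016),pose(6.9))
for n in('top','scene'):
    P=points(snap(n,'rel_'+n))
    for q,r in boxes(P,.037,.051,(.45,.53,.1,.19),20): print(n,len(q),np.round(r[0],1),np.round(r[1],1),round(r[2],1),'ymin',np.sort(q[:,1])[:5])
E
```

```text
F,M [-0.182  0.194  0.263 -0.004  0.022 -0.016] sd [0.2  0.14 0.04 0.   0.   0.03]
t24.85 p [0.4948 0.108  0.0734] yaw 7.02 z [ 0.003  0.004 -1.   ] F [-0.38  0.33  0.3 ] M [-0.01  0.02  0.01] gap 0.0000
linear [ 0.0009 -0.0009  0.0574] turn [ 0.18 -0.2   0.12]
scene 165 [484.7 166.4] [50.1 54. ] 9.7 ymin [0.13890546 0.13993184 0.14009276 0.14044655 0.14067692]
```

Request:
drive_tool(series=[{"linear":[0,0,0.04],"turn":[0.2,-0.2,0],"fingers":1.0},{"linear":[0,0,0.057],"turn":[0.2,-0.2,0],"fingers":1.0},{"linear":[0.005,0,0.057],"turn":[0.2,-0.2,0],"fingers":1.0},{"linear":[0.014,0,0.057],"turn":[0.2,-0.2,0],"fingers":1.0},{"linear":[0.018,0,0.057],"turn":[0.2,-0.2,0],"fingers":1.0},{"linear":[0.021,0,0.057],"turn":[0.2,-0.2,0],"fingers":1.0},{"linear":[0.024,0,0.057],"turn":[0.2,-0.2,0],"fingers":1.0},{"linear":[0.027,0,0.057],"turn":[0.2,-0.2,0],"fingers":1.0},{"linear":[0.031,0,0.057],"turn":[0.2,-0.2,0],"fingers":1.0},{"linear":[0.035,0,0.057],"turn":[0.2,-0.2,0],"fingers":1.0},{"linear":[0.039,0,0.057],"turn":[0.2,-0.2,0],"fingers":1.0},{"linear":[0.043,0,0.057],"turn":[0.2,-0.2,0],"fingers":1.0}])

```text
t: 26.15
tool_pos: [0.4908, 0.1487, 0.0173]
tool_rot: [0.664, 0.748, -0.0, 0.001]
ft_force: [-0.7, -7.2, 4.3]
finger_gap: -0.0002
```

```bash
python3 - <<'E'
from h import *
feel(3); st()
E
```

```text
F,M [ 0.368 -5.382  3.884 -1.075 -0.122  0.007] sd [0.33 1.26 0.27 0.22 0.04 0.03]
t26.30 p [0.4906 0.1497 0.0172] yaw 6.92 z [ 0.001 -0.001 -1.   ] F [ 0.43 -4.79  4.02] M [-1.   -0.12  0.01] gap -0.0001
```

Request:
drive_tool(series=[{"linear":[0.003,0,0],"turn":[0,0,0],"fingers":1.0},{"linear":[0.006,0,0],"turn":[0,0,0],"fingers":1.0},{"linear":[0.009,0,0],"turn":[0,0,0],"fingers":1.0},{"linear":[0.012,0,0],"turn":[0,0,0],"fingers":1.0},{"linear":[0.014,0,0],"turn":[0,0,0],"fingers":1.0},{"linear":[0.016,0,0],"turn":[0,0,0],"fingers":1.0},{"linear":[0.018,0,0],"turn":[0,0,0],"fingers":1.0},{"linear":[0.0195,0,0],"turn":[0,0,0],"fingers":1.0},{"linear":[0.0195,0,0],"turn":[0,0,0],"fingers":1.0}])

```text
t: 27.2
tool_pos: [0.4883, 0.1688, 0.0173]
tool_rot: [0.663, 0.748, 0.0, 0.001]
ft_force: [0.6, -4.1, 1.6]
finger_gap: 0.0001
```

```bash
python3 - <<'E'
from h import *
feel(3); st()
P=points(snap('scene','p2'))
for q,r in boxes(P,.037,.051,(.45,.53,.1,.22),15): print(len(q),np.round(r[0],1),np.round(r[1],1),round(r[2],1),np.sort(q[:,1])[:5])
E
```

```text
F,M [ 0.612 -4.855  1.792 -0.907 -0.066  0.014] sd [0.4  0.14 0.54 0.01 0.02 0.03]
t27.35 p [0.4883 0.1688 0.0173] yaw 6.91 z [ 0.001 -0.001 -1.   ] F [ 1.16 -4.99  2.55] M [-0.92 -0.03 -0.01] gap -0.0003
94 [472.6 182.2] [24.8 67.6] 35.7 [0.15282384 0.15338858 0.15463287 0.15515342 0.15583319]
```

Request:
drive_tool(series=[{"linear":[0.001,0,0],"turn":[0,0,0],"fingers":1.0},{"linear":[0.002,0,0],"turn":[0,0,0],"fingers":1.0},{"linear":[0.003,0,0],"turn":[0,0,0],"fingers":1.0},{"linear":[0.004,0,0],"turn":[0,0,0],"fingers":1.0},{"linear":[0.005,0,0],"turn":[0,0,0],"fingers":1.0}])

```text
t: 27.9
tool_pos: [0.4878, 0.1734, 0.0173]
tool_rot: [0.663, 0.748, 0.0, 0.001]
ft_force: [1.6, -6.1, 2.7]
finger_gap: -0.0
```

Request:
drive_tool(series=[{"linear":[0.001,0,0],"turn":[0,0,0],"fingers":1.0},{"linear":[0.0018,0,0],"turn":[0,0,0],"fingers":1.0},{"linear":[0.0025,0,0],"turn":[0,0,0],"fingers":1.0}])

```text
t: 28.2
tool_pos: [0.4877, 0.1745, 0.0173]
tool_rot: [0.664, 0.748, -0.001, 0.001]
ft_force: [0.4, -10.3, 2.8]
finger_gap: 0.0
```

Request:
drive_tool(series=[{"linear":[0.001,0,0],"turn":[0,0,0],"fingers":1.0},{"linear":[0.0015,0,0],"turn":[0,0,0],"fingers":1.0},{"linear":[0.0015,0,0],"turn":[0,0,0],"fingers":1.0}])

```text
t: 28.5
tool_pos: [0.4877, 0.1744, 0.0173]
tool_rot: [0.664, 0.747, -0.001, 0.002]
ft_force: [-0.3, -9.3, 3.7]
finger_gap: -0.0001
```

```bash
python3 - <<'E'
from h import *
feel(3); st()
E
```

```text
F,M [ 0.765 -8.706  3.627 -1.713 -0.051  0.046] sd [0.1  0.23 0.82 0.03 0.02 0.02]
t28.65 p [0.4876 0.1744 0.0173] yaw 6.74 z [ 0.001 -0.004 -1.   ] F [ 0.67 -8.59  2.5 ] M [-1.76 -0.04  0.03] gap 0.0001
```

The carton has stopped at the predicted depth and holds still against 9 N. I'll back off and clear the view.

Request:
drive_tool(series=[{"linear":[-0.005,0,0],"turn":[0,0,0],"fingers":1.0},{"linear":[-0.03,0,0],"turn":[0,0,0],"fingers":1.0},{"linear":[-0.06,0,-0.03],"turn":[0,0,0],"fingers":1.0},{"linear":[-0.09,0,-0.07],"turn":[0,0,0],"fingers":1.0},{"linear":[-0.13,0,-0.11],"turn":[0,0,0],"fingers":1.0},{"linear":[-0.17,0,-0.12],"turn":[0,0,0],"fingers":1.0},{"linear":[-0.21,0,-0.12],"turn":[0,0,0],"fingers":1.0},{"linear":[-0.25,0,-0.12],"turn":[0,0,0],"fingers":1.0},{"linear":[-0.28,0,-0.12],"turn":[0,0,0],"fingers":1.0},{"linear":[-0.28,0,-0.12],"turn":[0,0,0],"fingers":1.0},{"linear":[-0.28,0,-0.12],"turn":[0,0,0],"fingers":1.0}])

```text
t: 29.75
tool_pos: [0.5204, -0.1029, 0.1383]
tool_rot: [0.665, 0.747, -0.001, 0.002]
ft_force: [0.0, 1.5, 0.2]
finger_gap: -0.0
```

```bash
python3 - <<'E'
from h import *
np.savez
d=snap('top','fin'); st()
P=points(d)
for q,r in boxes(P,.034,.052,(.4,.8,-.45,.2),15): print(len(q),np.round(r[0],1),np.round(r[1],1),round(r[2],1),'ymin',np.round(np.sort(q[:,1])[:3],4))
snap('scene','fins')
im=cv2.imread('pics/fin.png');i2=cv2.imread('pics/fins.png')
a=cv2.resize(im[150:230,140:240],(600,480),interpolation=cv2.INTER_CUBIC); cv2.imwrite('pics/fin2.png',a)
E
```

```text
t29.80 p [ 0.5204 -0.1018  0.1382] yaw 6.80 z [ 0.001 -0.003 -1.   ] F [-0.14  1.69 -1.4 ] M [ 0.05 -0.01  0.03] gap 0.0001
69 [ 746.7 -332.4] [75.7 27.7] 49.6 ymin [-0.3702 -0.3694 -0.3657]
54 [763.5  -5.5] [ 3.5 77.5] 0.0 ymin [-0.0443 -0.0439 -0.0409]
145 [658.7 194.4] [124.8  11.3] 0.1 ymin [0.1886 0.1888 0.1889]
27 [664.4 -64.9] [12.2 31.2] 72.6 ymin [-0.0754 -0.0722 -0.0721]
574 [ 613.  -372.6] [123.8  46.4] 5.2 ymin [-0.3978 -0.3978 -0.3976]
98 [483.7 190.6] [48.2 18.5] 2.0 ymin [0.1807 0.1809 0.1811]
416 [ 447.  -355.9] [ 58.3 100.5] 79.9 ymin [-0.3926 -0.3921 -0.3889]
569 [ 439.7 -233.5] [ 50.6 112.3] 3.2 ymin [-0.2892 -0.2891 -0.2884]
120 [420.8 187.4] [39.9 26.9] 4.9 ymin [0.1725 0.1725 0.1731]
```

View pics/fin2.png

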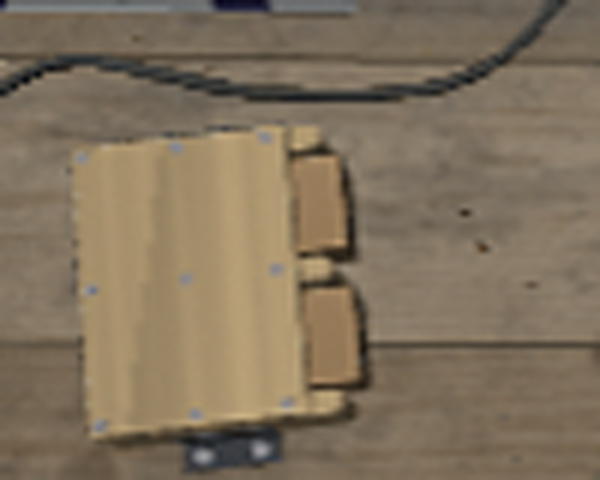

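The carton sits straight in the far bay, crop (295–350, 155–255), and sticks out the same amount as the fixed carton, about 8 mm. Carton a hasn't moved (end at y = −0.289), and the tool is clear.

```bash
python3 -c "
from plant import *
hand_in()"
```

```text
the job is handed in; nothing more can be done
```

Carton b was the full one. It now rests against the back of the empty bay, and the job is handed in at about 30 s of the 72 s allowed.

- **Weighing:** carton a gave about 2 N, which is the whole weight of a light carton. Carton b gave about 4.5 N with one end lifted, more than a light carton's total weight, so I did not need to lift c.
- **Sliding:** I pinched b and slid it along the bench to the mouth. There I let go once to check its alignment from above and gripped it again. I then slid it in, released it and pushed the last stretch with the closed fingers. It stopped at the depth I had worked out, with about 9 N on the fingers, and moved no further.
- **Last checks:** the top view shows b straight in the bay, sticking out as far as the fixed carton. Carton a, the sanding block and the bit box measure where they started, to within about 1–2 mm. The robot is clear of everything.

**What went wrong or stayed unchecked:**
- **Carton a left the bench:** while I was feeling a's weight, its far edge rose about 2 mm, so it was briefly just off the bench. I lowered it straight away, but the final seating pressed it onto the bench with about 5 N.
- **Pressing on b:** b was pressed onto the bench with up to 10 N, while gripping it and during part of the slide.
- **Carton b just off the bench:** the forces suggest b may have been barely touching the bench, or just off it, while I set it down after weighing and again during part of the slide.
- **Carton c:** the arm mostly hid c in the last picture, so its place is not confirmed, though the robot never went near it.

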